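# Fit the idler roller and hold back the belt tensioner

## Task

Get the belt-drive test rig ready for its belt: lower the blue idler roller onto the bare spindle until it sits fully down, and let go of it. Then push the sprung tensioner arm by its red post towards the yellow stop, past the ratchet click and on until it is at or nearly at the stop, and finish while still holding it pressed back there yourself (do not leave it resting on the ratchet), so that I can slip the belt on. Leave the jar, the brass weight and the screwdriver where they are.

Things in the scene. Friction and masses are not known exactly. Their poses are not given: they have to be found in the camera images.
- rig: Fixed belt-drive rig on a grey-painted plate 300 x 240 x 12 mm. Origin: centre of its underside; x along the 300 mm side, z up. In mm (x, y): bare spindle (-90, -60); black pulley, 60 diameter, top z 52, at (80, -75); pivot (110, 80), nut top z 62; yellow stop block 30 x 18, top z 38, at (30, 103); dark steel pawl guide 28 x 32, top z 48, black knob to z 56, at (110, 12)
- spindle (a point): Tip of the bare steel spindle, 60 mm above the bench. The spindle is upright, 16 mm in diameter, tapering to 8 mm over its top 6 mm; it stands 44 mm above its seat
- spindle_seat (a point): Centre of the spindle's seat, a round shoulder 28 mm in diameter, 16 mm above the bench; the roller's underside rests on it when fully down (roller centre then 34 mm above the bench)
- idler_center (a point): Centre (half-way up and on the axis) of the loose blue idler roller with a steel core: outside diameter 50 mm, height 36 mm, through bore 20 mm along its z axis, about 0.12 kg; stands on the bench on its flat end at the start (centre 18 mm up); either end may go down
- grip_post (a point): Point on the axis of the red upright round post on the free end of the tensioner arm, 75 mm above the bench: post 18 mm in diameter, from 34 to 96 mm above the bench, 140 mm from the pivot axis. It can be pinched from above or pushed from its side. It moves on a horizontal arc about the pivot
- pivot (a point): Point on the upright pivot axis of the tensioner arm, 34 mm above the bench. The bare steel arm runs from it to the red post: bar 20 mm wide, top 34 mm above the bench; over the pivot a steel ratchet disc, 72 mm diameter, top 44 mm above the bench
- tensioner (a joint): Angle of the tensioner arm, rad: 0 relaxed, 0.60 at the yellow stop; grows as the post swings clockwise seen from above, to the rig's +y side. Spring: 6 N at the post at 0, 12 N at 0.60, 1 to 3 N more while the pawl climbs its tooth. The pawl clicks in at about 0.44; let go after that, the arm rests on the ratchet at about 0.42. Held back means above 0.50
- pawl (a joint): Brass pawl slider, m: 0 when dropped in, up to 0.006 while it rides over the ratchet tooth. Works by itself; need not be touched
- jar: Whitish screw-top jar, 42 mm diameter, 62 mm high; origin at the centre of its underside. A bystander
- weight: Brass calibration weight, 40 mm diameter, 55 mm high; origin at the centre of its underside. A bystander
- screwdriver: Screwdriver lying on the bench, about 200 mm long along its x axis. A bystander
Not all that is in view belongs to the job. Of the things like the part that bears idler_center, leave any that is purple or turquoise; of the rest the larger one is meant.

How it is judged:
By the outcome, as a careful person would: the job done as asked, in the order asked, and still so for the second after the job is handed in, while the arm keeps its last pose, push and grip.
It also fails if it takes over 58 s, if anything falls off the work surface, if the arm or the gripper's body presses on something with over 40 N, if the wrist force passes 120 N, or if a joint passes its speed limit or range.

## Robot

A 6-joint arm with a two-finger parallel gripper is mounted at the origin on the work surface. World frame = base frame: x ahead of the robot, y to its left, z up, the work surface at z = 0. Lengths are in m, angles in rad, forces in N, time in s.
With the tool pointing down it reaches from about 0.4 to 0.825 m from the base axis. Payload 7 kg.
Tool frame: the origin (TCP) lies at the very end of the fingers, on their centre line; the grasp point (between the pads) lies 19 mm behind it; z points along the fingers, y is the direction in which the jaws open and shut (so a half turn about z gives the same grasp; the last joint's range is limited). The gripper opens to 88 mm and grips with 3 to 60 N. Pads are 19 mm wide; open, the fingers measure 130 mm over their backs; the gripper's body (78 mm by 193 mm) begins 47 mm behind the grasp point.
Start: joints at [-0.831, 0.359, 0.012, 0, -1.224, -0.288], TCP at [0.295, -0.607, 0.227] pointing down, gripper open.
Joint ranges: [-3.07, 3.07], [-1.43, 2.12], [-1.02, 1.25], [-3.03, 1.67], [-3.05, -0], [-3.03, 3.03]. Speed limits (rad/s): [2.39, 2.39, 3.01, 3.14, 3.14, 3.14].

## Interface

Orientations are given as a rotation vector (axis times angle).
In Python, from cell import ctrl, optics, ticket gives the robot as it stands. The module is installed in compiled form; this text tells all that it offers.
- The arm moves only by the tool drive_tool, never from a script. Its argument "plan" is one flat list of numbers, 7 for each row, row after row: the shift along the world's x, y, z in cm, then the turn, a rotation vector about the world's x, y, z in degrees, then the finger opening in cm, from 0 to 8.76. A call has 1 to 5 rows; each row is the pose to reach, as a shift and turn from the pose commanded when the call began; what a row does not reach only later rows make up. A row lasts 1/12 s, in which the tool goes at most 41.7 mm and 7.16 degrees, less where a joint would pass 70% of its speed; a pose out of reach is approached as far as the arm can. A call with a gripper value outside its range is refused whole. The fingers move at their own pace and stop on an object; "squeeze" is the grip in N (left out, the last holds). Time passes only in rows, so rows that repeat a pose let the fingers close. It gives the time, the measured TCP pose, the force and the opening at its end, in the units of the state.
- ctrl.get_state(): the state, without advancing time (a new reading comes with each control period).
- optics.read_camera(name): name is "scene" or "side" or "wrist"; returns a dict with "color" (384x512x3 uint8, blue, green, red), "fx", "fy", "cx", "cy" (pixels), "extrinsics" (4x4, takes a point from camera to world coordinates). Camera axes: x right, y down, z forward; pixel columns grow to the right and rows downward; lengths in m; the calibration is good to about 2 mm. A picture is of the moment at which its call begins. There is no depth.
- ticket.job_done(): hands the job in, once; it reports no verdict.
The state is a dict: "time_s": time; "qpos": joint angles; "joint_velocities": joint speeds; "joint_torque": joint torques, N m; "ee_pos": TCP position; "tool_rot": TCP orientation; "force": force on the tool from outside, world axes, zero at the start; "torque": the same for the moment, N m; "opening": finger opening in m.
Only numpy, scipy, OpenCV 4.12 (cv2) and the standard library are available. Lean on these libraries where they do the work, as an engineer would, in place of code of your own. Each camera call takes 0.05 s, during which the arm holds its last target. There are 200 camera calls.

## Working session

There is one attempt and no reset: what is moved stays moved. The work goes in short steps, Python scripts to look and compute and a tool call to move; the robot and the scene stay as the last step left them, time stands still between calls to the robot, and variables do not carry over. Pictures are saved under pics/ and viewed, about 8 in all and at most 12, crops included, and the job is handed in when it is done.

Besides the shell and the picture viewer there is one more tool, called after ">>>" as name(argument=value, ...) on one line, values as JSON. drive_tool: Moves the arm, as the interface text tells. Its arguments: {"type":"object","properties":{"plan":{"type":"array"},"squeeze":{"type":"number"}},"required":["plan"]}

```bash
mkdir -p pics; cat > h.py <<'E'
import numpy as np, cv2
from cell import ctrl, optics, ticket
def ray(c,u,v):
    d=np.array([(u-c["cx"])/c["fx"],(v-c["cy"])/c["fy"],1.0]); E=np.array(c["extrinsics"])
    return E[:3,3],E[:3,:3]@d
def onz(c,u,v,z):
    o,d=ray(c,u,v); return o+d*(z-o[2])/d[2]
def proj(c,p):
    E=np.linalg.inv(np.array(c["extrinsics"])); q=E[:3,:3]@np.array(p)+E[:3,3]
    return np.array([c["fx"]*q[0]/q[2]+c["cx"],c["fy"]*q[1]/q[2]+c["cy"]])
E
python3 - <<'E'
from h import *
import pickle
s=ctrl.get_state(); print(s)
for n in ("scene","side"):
    c=optics.read_camera(n); pickle.dump(c,open(n+".pkl","wb")); cv2.imwrite(f"pics/{n}0.png",cv2.resize(c["color"],(800,600)))
    print(n,c["fx"],c["cx"],c["cy"],np.round(c["extrinsics"],3).tolist())
E
```

```text
{'time_s': 0.0, 'qpos': array([-8.30899366e-01,  3.59368826e-01,  1.10783864e-02, -3.65923863e-04,
       -1.22407919e+00, -2.88075014e-01]), 'joint_velocities': array([ 1.09590769e-03, -3.56240207e-04,  9.72325744e-05,  9.72255255e-04,
       -1.71435863e-03,  2.15547981e-03]), 'joint_torque': array([ 3.30801277e-04, -5.82726073e+01,  2.93056262e+01,  6.99755609e+00,
        6.77667311e-03, -1.99087417e-04]), 'ee_pos': array([ 0.29446966, -0.60685221,  0.22564001]), 'tool_rot': array([ 7.03401678e-01, -3.06134727e+00, -2.41735817e-03]), 'force': array([-0.08898706,  0.260016  ,  0.14139962]), 'torque': array([ 0.02386096, -0.00081762, -0.01453857]), 'opening': 0.0876135207223898}
scene 453.2423002325815 253.4289597536086 194.54800345709734 [[0.246, 0.84, -0.484, 1.094], [0.969, -0.214, 0.121, -0.176], [-0.002, -0.499, -0.867, 0.987], [0.0, 0.0, 0.0, 1.0]]
side 454.2199309627959 255.34435494016589 191.3701200333125 [[-0.747, -0.362, 0.558, -0.045], [-0.665, 0.396, -0.633, 0.675], [0.008, -0.844, -0.537, 0.699], [0.0, 0.0, 0.0, 1.0]]
```

View pics/scene0.png

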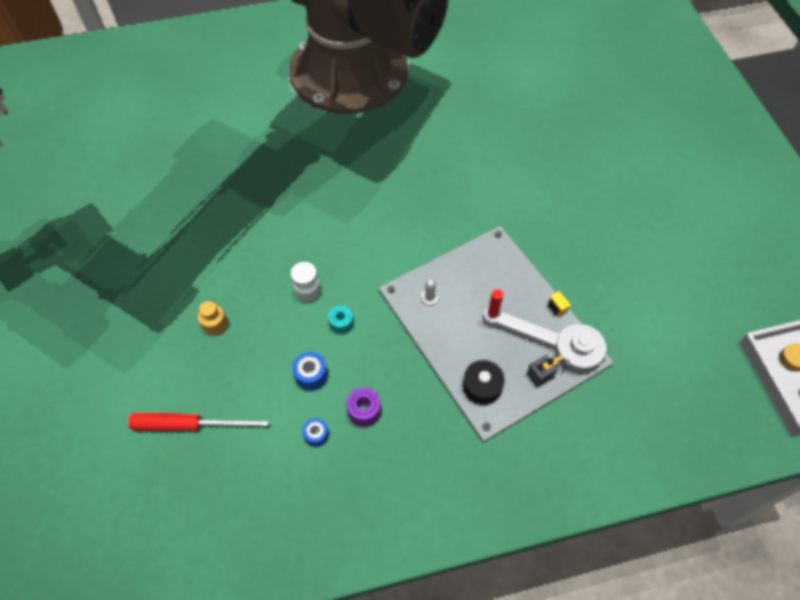

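View pics/side0.png

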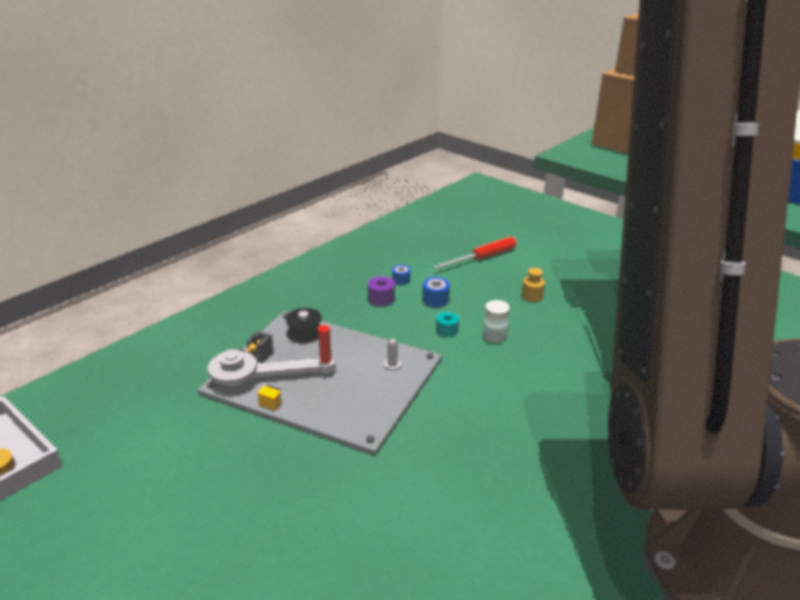

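Scene picture (scaled 800x600): the large blue roller is at (310,369), the small blue at (315,432), purple at (364,406), the spindle tip at (430,283), the red post top at (497,293), the stop at (560,303) and the pivot disc at (582,347). The side view agrees, with the roller at (436,290), the spindle tip at (392,342) and the post top at (324,327).

```bash
python3 - <<'E'
from h import *
import pickle
P={}
for n,seed,bl in (("scene",(340*.64,0),None),("side",None,None)):
    c=pickle.load(open(n+".pkl","rb")); im=c["color"]; hsv=cv2.cvtColor(im,cv2.COLOR_BGR2HSV)
    H,S,V=[hsv[...,i].astype(int) for i in range(3)]
    def blobs(m,amin=15):
        cs,h=cv2.findContours(m.astype(np.uint8),cv2.RETR_CCOMP,cv2.CHAIN_APPROX_NONE)
        return cs,h
    # blue roller: largest blue in bench area; its hole = steel core top
    m=(H>105)&(H<128)&(S>120)&(V>60)
    m[:, 400:]=0
    cs,h=blobs(m)
    out=[(cv2.contourArea(k),i) for i,k in enumerate(cs) if h[0][i][3]<0]
    for a,i in sorted(out)[::-1][:3]:
        hole=[k for j,k in enumerate(cs) if h[0][j][3]==i]
        M=cv2.boundingRect(cs[i])
        r=None
        if hole:
            k=max(hole,key=cv2.contourArea); 
            if len(k)>=5:
                e=cv2.fitEllipse(k); r=onz(c,*e[0],.036); 
                print(n,"blue",a,M,"hole",np.round(e[0],1),np.round(e[1],1),"-> z36",r.round(4))
                w=np.array([onz(c,*p[0],.036)[:2] for p in cs[i]])
                # rear (upper) rim
                
    # plate
    cx,cy=(500*.64,335*.64) if n=="scene" else (320*.64,385*.64)
    g=((S<60)&(V>60)|~((H>60)&(H<95))).astype(np.uint8)
    lab=cv2.connectedComponentsWithStats(g)[1]; k=(lab==lab[int(cy),int(cx)]).astype(np.uint8)
    cs,_=blobs(k); hull=cv2.convexHull(max(cs,key=cv2.contourArea))
    w=np.array([onz(c,*p[0],.012)[:2] for p in hull],np.float32)
    print(n,"plate rect",cv2.minAreaRect(w*1000), cv2.boundingRect(hull))
    # red post
    m=((H<8)|(H>172))&(S>150)&(V>80); m[:, :int(100)]=0
    if n=="side": m[:, 260:]=0
    else: m[:, :270]=0
    num,lab,st,ce=cv2.connectedComponentsWithStats(m.astype(np.uint8)); i=1+np.argmax(st[1:,4]); print(n,"post",st[i],ce[i].round(1))
    P[n]=(c,ce[i])
    m=(H>20)&(H<35)&(S>150)&(V>100)
    num,lab,st,ce=cv2.connectedComponentsWithStats(m.astype(np.uint8))
    for i in range(1,num):
        if st[i,4]>25: print(n,"yellow",st[i],onz(c,*ce[i],.032).round(4))
(o1,d1),(o2,d2)=[ray(c,*p) for c,p in P.values()]
t=np.linalg.lstsq(np.stack([d1,-d2],1),o2-o1,rcond=None)[0]
print("post tri",o1+t[0]*d1,o2+t[1]*d2)
for n,t_,s_ in (("scene",(430,282),(497,293)),("side",(392,341),(324,327))):
    c=P[n][0]; print(n,"tip rough",onz(c,t_[0]*.64,t_[1]*.64,.060).round(4),"post top",onz(c,s_[0]*.64,s_[1]*.64,.096).round(4))
im1=cv2.resize(P["scene"][0]["color"][140:290,170:400],None,fx=3.4,fy=3.4,interpolation=cv2.INTER_CUBIC); cv2.imwrite("pics/crop1.png",im1)
E
```

```text
scene blue 371.5 (187, 225, 22, 24) hole [197.2 234.4] [15.  16.6] -> z36 [ 0.6343 -0.1954  0.036 ]
scene blue 187.0 (194, 268, 16, 17) hole [201.2 274.9] [12.  12.8] -> z36 [ 0.7326 -0.2049  0.036 ]
scene plate rect ((619.7559204101562, 102.45082092285156), (301.0191955566406, 255.55992126464844), 16.706642150878906) (243, 145, 149, 138)
scene post [313 185   9  18  91] [316.8 193.1]
scene yellow [353 187  12  15  92] [0.621  0.2044 0.032 ]
scene yellow [128 194  10   8  55] [ 0.4964 -0.3293  0.032 ]
scene yellow [128 203  13   5  26] [ 0.5207 -0.3277  0.032 ]
scene yellow [503 221   9  13  92] [0.7904 0.5106 0.032 ]
side plate rect ((630.9320068359375, 95.92166137695312), (330.30413818359375, 270.6206359863281), 16.543193817138672) (127, 197, 155, 94)
side post [203 209   8  22 102] [207.  217.9]
side yellow [508  92   4   9  32] [ 0.3594 -1.3683  0.032 ]
side yellow [165 247  14  15 140] [0.6135 0.2091 0.032 ]
side yellow [  0 288   6  10  46] [0.7739 0.5145 0.032 ]
post tri [0.61501711 0.09610126 0.06967865] [0.61546543 0.09668093 0.06961654]
scene tip rough [0.5521 0.0131 0.06  ] post top [0.6156 0.0957 0.096 ]
side tip rough [0.5468 0.018  0.06  ] post top [0.6121 0.0969 0.096 ]
```

View pics/crop1.png

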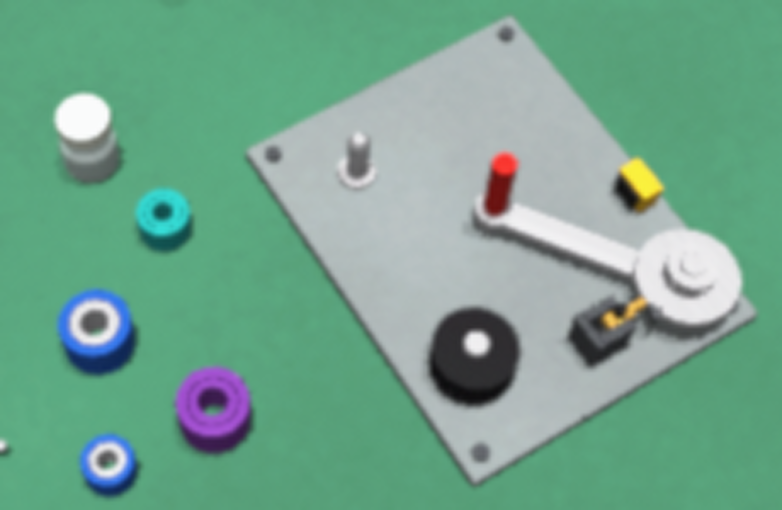

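The crop shows the plate corners A(248,152), B(510,17), C(756,315) and D(473,485), with the spindle by A and the pulley by D, so rig +x runs from A to D. I'll compute the rig pose from the corners and check it against the other features.

```bash
python3 - <<'E'
from h import *
import pickle
c=pickle.load(open("scene.pkl","rb")); s=pickle.load(open("side.pkl","rb"))
px=lambda u,v:(u/3.4+170,v/3.4+140)
W=np.array([onz(c,*px(*p),.012)[:2] for p in ((248,152),(510,17),(756,315),(473,485))])
L=np.array([(-150,-120),(-150,120),(150,120),(150,-120)])/1000
a=L-L.mean(0); b=W-W.mean(0)
U,_,V=np.linalg.svd(a.T@b); R=(U@V).T; t=W.mean(0)-R@L.mean(0)
print("rig",t,np.degrees(np.arctan2(R[1,0],R[0,0])),"res mm",((R@L.T).T+t-W).round(4)*1000)
for n,l,z in (("spindle",(-90,-60),.06),("seat",(-90,-60),.016),("pivot",(110,80),.062),("stop",(30,103),.038),("pulley",(80,-75),.052)):
    w=R@(np.array(l)/1000)+t; p=np.r_[w,z]; q=proj(c,p); print(n,w.round(4),"crop",((q-[170,140])*3.4).round(),"side800",(proj(s,p)/.64).round())
for n,u,v,z in (("tip",358,139,.06),("seat",358,172,.016),("pivot",690,262,.062),("jar",83,117,.062),("turq",162,211,.02),("purple",213,400,.03),("small",107,461,.025),("blue",95,322,.036),("posttop",504,166,.096)):
    print(n,onz(c,*px(u,v),z)[:2].round(4))
for n,u,v,z in (("blue",436,284,.036),("tip",392,341,.06),("pivot",233,356,.062)): print("side",n,onz(s,u*.64,v*.64,z)[:2].round(4))
E
```

```text
rig [0.62389988 0.09627076] 16.5973942947241 res mm [[-1.5 -2.6]
 [-1.1  1. ]
 [ 1.4  1.7]
 [ 1.3 -0.1]]
spindle [0.5548 0.0131] crop [359. 141.] side800 [390. 338.]
seat [0.5548 0.0131] crop [356. 172.] side800 [390. 360.]
pivot [0.7065 0.2044] crop [694. 266.] side800 [229. 352.]
stop [0.6232 0.2035] crop [641. 180.] side800 [267. 388.]
pulley [0.722  0.0472] crop [476. 345.] side800 [301. 311.]
tip [0.5532 0.013 ]
seat [0.5548 0.0144]
pivot [0.7031 0.2029]
jar [ 0.4884 -0.1718]
turq [ 0.5535 -0.1313]
purple [ 0.7077 -0.1287]
small [ 0.7301 -0.2051]
blue [ 0.6354 -0.1939]
posttop [0.6189 0.0949]
side blue [ 0.6279 -0.1897]
side tip [0.5468 0.018 ]
side pivot [0.6935 0.2066]
```

>>> drive_tool(plan=[2.6,3.2,0,0,0,0,8.7,5.2,6.4,0,0,0,0,8.7,7.8,9.6,0,0,0,0,8.7,10.4,12.8,0,0,0,0,8.7,13,16,0,0,0,0,8.7])

```text
time_s: 0.52
ee_pos: [0.4252, -0.4456, 0.2262]
tool_rot: [0.703, -3.062, -0.001]
force: [1.2, 0.4, -0.7]
opening: 0.087
```

>>> drive_tool(plan=[2.6,3.2,0,0,0,0,8.7,5.2,6.4,0,0,0,0,8.7,7.8,9.6,0,0,0,0,8.7,10.4,12.8,0,0,0,0,8.7,13,16,0,0,0,0,8.7])

```text
time_s: 0.93
ee_pos: [0.5554, -0.2853, 0.2264]
tool_rot: [0.704, -3.062, -0.0]
force: [0.7, 0.6, 0.2]
opening: 0.0871
```

>>> drive_tool(plan=[2.6,3,-0.5,0,0,0,8.7,5.2,6,-1,0,0,0,8.7,7.9,9.2,-2,0,0,0,8.7,7.9,9.2,-2,0,0,0,8.7,7.9,9.2,-2,0,0,0,8.7])

```text
time_s: 1.35
ee_pos: [0.6343, -0.193, 0.2046]
tool_rot: [0.708, -3.058, -0.002]
force: [0.0, -0.0, -1.0]
opening: 0.0871
```

```bash
python3 - <<'E'
from h import *
s=ctrl.get_state(); print(s["time_s"],s["ee_pos"],s["tool_rot"],s["force"])
c=optics.read_camera("wrist"); print(np.round(c["extrinsics"],3).tolist(),c["fx"])
cv2.imwrite("pics/w1.png",c["color"])
print("pred roller top px",proj(c,(.633,-.194,.036)))
im=c["color"]; hsv=cv2.cvtColor(im,cv2.COLOR_BGR2HSV); H,S,V=[hsv[...,i].astype(int) for i in range(3)]
m=((H>105)&(H<128)&(S>120)&(V>60)).astype(np.uint8)
cs,h=cv2.findContours(m,cv2.RETR_CCOMP,cv2.CHAIN_APPROX_NONE)
for i,k in enumerate(cs):
    if len(k)>20:
        e=cv2.fitEllipse(k); print("in" if h[0][i][3]>=0 else "out",e,onz(c,*e[0],.036).round(4))
E
```

```text
1.35 [ 0.63428641 -0.19296921  0.20463858] [ 7.07830294e-01 -3.05803777e+00 -1.59638646e-03] [ 0.04246834 -0.02006472 -0.98633269]
[[-0.439, 0.861, 0.258, 0.564], [0.898, 0.421, 0.127, -0.229], [0.001, 0.287, -0.958, 0.364], [0.0, 0.0, 0.0, 1.0]] 316.09290560012494
pred roller top px [253.3414443  171.28895638]
out ((207.66810607910156, 230.90882873535156), (28.435016632080078, 33.2987174987793), 22.365734100341797) [ 0.7173 -0.2099  0.036 ]
in ((206.3828125, 234.49099731445312), (21.011232376098633, 22.71470069885254), 102.02124786376953) [ 0.722  -0.2094  0.036 ]
out ((249.90576171875, 166.9265899658203), (44.799251556396484, 48.303165435791016), 1.7492560148239136) [ 0.6303 -0.1993  0.036 ]
in ((249.8583526611328, 168.9541473388672), (32.525726318359375, 33.41089630126953), 89.35379028320312) [ 0.6323 -0.1984  0.036 ]
```

View pics/w1.png

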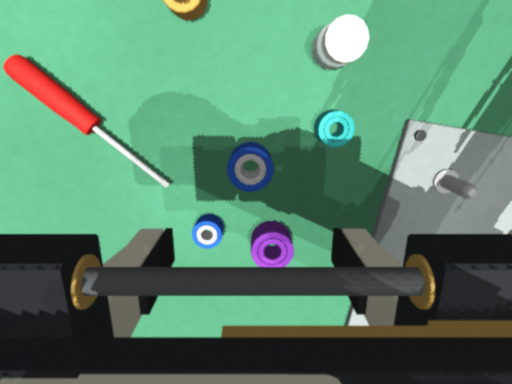

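The wrist view shows the large roller's core at (250,168), giving (0.632, -0.198). That agrees with the scene view to about 3 mm, and the jaw line is clear of the neighbours. I'm descending.

>>> drive_tool(plan=[-0.1,-0.4,-4,0,0,0,8.7,-0.1,-0.4,-8,0,0,0,8.7,-0.1,-0.4,-12,0,0,0,8.7,-0.1,-0.4,-15.5,0,0,0,8.7,-0.1,-0.4,-17,0,0,0,8.7])

```text
time_s: 1.82
ee_pos: [0.6288, -0.2002, 0.0318]
tool_rot: [0.698, -3.057, -0.004]
force: [-0.5, -0.2, -0.3]
opening: 0.0871
```

>>> drive_tool(plan=[0,0,-1.3,0,0,0,8.7,0,0,-2.6,0,0,0,8.7,0,0,-2.6,0,0,0,4.5,0,0,-2.6,0,0,0,4.5,0,0,-2.6,0,0,0,4.5], squeeze=20)

```text
time_s: 2.23
ee_pos: [0.6333, -0.1998, 0.0118]
tool_rot: [-0.703, 3.06, -0.001]
force: [-0.5, 0.7, 0.0]
opening: 0.0721
```

>>> drive_tool(plan=[0,0,0,0,0,0,4.5,0,0,0,0,0,0,4.5,0,0,0,0,0,0,4.5])

```text
time_s: 2.48
ee_pos: [0.6331, -0.1991, 0.0115]
tool_rot: [-0.704, 3.06, -0.0]
force: [-0.7, 1.3, 1.1]
opening: 0.053
```

>>> drive_tool(plan=[0,0,0,0,0,0,4.5,0,0,0,0,0,0,4.5,0,0,0,0,0,0,4.5,0,0,0,0,0,0,4.5], squeeze=25)

```text
time_s: 2.82
ee_pos: [0.633, -0.1991, 0.0115]
tool_rot: [-0.704, 3.061, -0.001]
force: [-1.6, 2.3, 6.6]
opening: 0.0502
```

>>> drive_tool(plan=[0,0,1.5,0,0,0,4.5,0,0,4,0,0,0,4.5,0,0,7,0,0,0,4.5,0,0,10,0,0,0,4.5,0,0,11,0,0,0,4.5])

```text
time_s: 3.23
ee_pos: [0.6348, -0.1997, 0.1254]
tool_rot: [-0.704, 3.056, -0.004]
force: [1.4, 0.6, 0.4]
opening: 0.05
```

>>> drive_tool(plan=[-1.4,3.7,0,0,0,0,4.5,-2.8,7.4,0,0,0,0,4.5,-4.2,11.1,0,0,0,0,4.5,-5.6,14.8,0,0,0,0,4.5,-6.8,18,0,0,0,0,4.5])

```text
time_s: 3.65
ee_pos: [0.5632, -0.0176, 0.1202]
tool_rot: [0.703, -3.061, -0.001]
force: [0.4, 0.7, -0.6]
opening: 0.0501
```

>>> drive_tool(plan=[-1.2,3.2,0,0,0,0,4.5,-1.2,3.2,0,0,0,0,4.5,-1.2,3.2,0,0,0,0,4.5,-1.2,3.2,0,0,0,0,4.5])

```text
time_s: 3.98
ee_pos: [0.5526, 0.013, 0.1205]
tool_rot: [0.705, -3.061, 0.0]
force: [0.1, -0.5, -0.6]
opening: 0.0503
```

```bash
python3 - <<'E'
from h import *
import pickle
s=ctrl.get_state(); print(s["time_s"],s["ee_pos"],s["tool_rot"],s["force"])
w=optics.read_camera("wrist"); c=optics.read_camera("scene"); d=optics.read_camera("side")
pickle.dump((w,c,d),open("v2.pkl","wb"))
a=cv2.resize(w["color"][100:384],(800,444))
cr=lambda k,p:cv2.resize(k["color"][int(p[1])-37:int(p[1])+38,int(p[0])-50:int(p[0])+50],(400,300),interpolation=cv2.INTER_CUBIC)
p=proj(c,(.553,.014,.08)).round();q=proj(d,(.553,.014,.08)).round();print(p,q,proj(w,(.553,.014,.06)))
b=np.hstack([cr(c,p),cr(d,q)])
cv2.imwrite("pics/v2.png",cv2.resize(np.vstack([cv2.resize(a,(540,300)) if 0 else cv2.resize(w["color"],(400,300))]*1),(400,300)))
cv2.imwrite("pics/v2.png",np.vstack([np.hstack([cv2.resize(w["color"],(400,300)),np.zeros((300,400,3),np.uint8)]),b]))
E
```

```text
3.9833 [0.5526058  0.0129646  0.12048358] [ 7.05246362e-01 -3.06138526e+00  5.05622187e-05] [ 0.14298493 -0.45161615 -0.60928403]
[276. 176.] [250. 210.] [255.45270662 207.99874097]
```

View pics/v2.png

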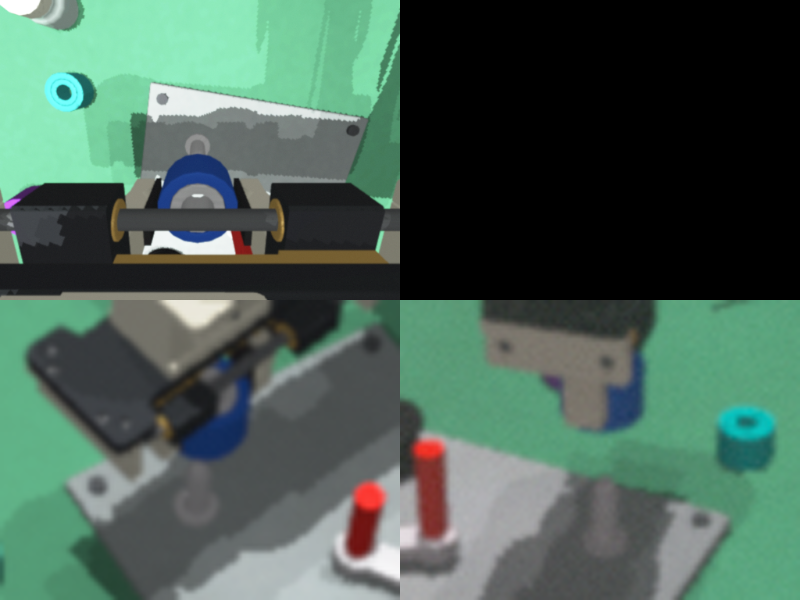

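The roller is held upright, and the wrist view puts the spindle seat at about (252,187) native px, in the same column as the roller. I'll quantify the offset of roller against spindle next.

```bash
python3 - <<'E'
from h import *
import pickle
w,c,d=pickle.load(open("v2.pkl","rb"))
T=np.array([.5526,.0130,.1205]); th=np.linspace(0,2*np.pi,90)
circ=lambda p,r:np.array([proj(K,p+[r*np.cos(t),r*np.sin(t),0]) for t in th])
for n,K,box in (("wrist",w,(190,190,320,330)),("scene",c,(255,145,300,185)),("side",d,(230,150,275,195))):
    hsv=cv2.cvtColor(K["color"],cv2.COLOR_BGR2HSV); H,S,V=[hsv[...,i].astype(int) for i in range(3)]
    m=((H>105)&(H<128)&(S>120)&(V>40)); x0,y0,x1,y1=box; k=np.zeros_like(m); k[y0:y1,x0:x1]=m[y0:y1,x0:x1]
    ys,xs=np.nonzero(k); P=np.vstack([circ(T+[0,0,.0065+s*.018],.025) for s in (-1,1)])
    print(n,"blue",xs.min(),xs.max(),ys.min(),ys.max(),"pred",P.min(0).round(1),P.max(0).round(1))
    print("  seat pred",proj(K,(.553,.014,.016)).round(1),"tip",proj(K,(.553,.014,.06)).round(1))
    # px per mm along perpendicular and jaw axes
    for a,v in (("perp",(.899,.438,0)),("jaw",(-.438,.899,0))): print("  ",a,((proj(K,T+.01*np.array(v))-proj(K,T))/10).round(2),((proj(K,np.array([.553,.014,.016])+.01*np.array(v))-proj(K,(.553,.014,.016)))/10).round(2))
z=lambda K,x,y:cv2.resize(cv2.convertScaleAbs(K["color"][y:y+60,x:x+53],alpha=1.5),(530,600),interpolation=cv2.INTER_CUBIC)
cv2.imwrite("pics/z3.png",cv2.resize(np.hstack([z(w,225,165),z(c,250,150),z(d,225,200)]),(795,300)))
E
```

```text
wrist blue 201 304 197 309 pred [203.2 194.8] [307.7 311.5]
  seat pred [255.  190.7] tip [255.5 208. ]
   perp [-0.    1.62] [-0.    1.09]
   jaw [ 1.81 -0.  ] [ 1.15 -0.  ]
scene blue 271 288 154 178 pred [265.2 151.6] [287.9 178.7]
  seat pred [275. 190.] tip [275.7 180.7]
   perp [0.29 0.28] [0.27 0.27]
   jaw [ 0.33 -0.24] [ 0.3  -0.22]
side blue 258 259 188 194 pred [239.8 180.8] [261.4 205.4]
  seat pred [250.1 231.1] tip [250.1 216.5]
   perp [-0.41 -0.07] [-0.39 -0.07]
   jaw [-0.12  0.22] [-0.11  0.24]
```

View pics/z3.png

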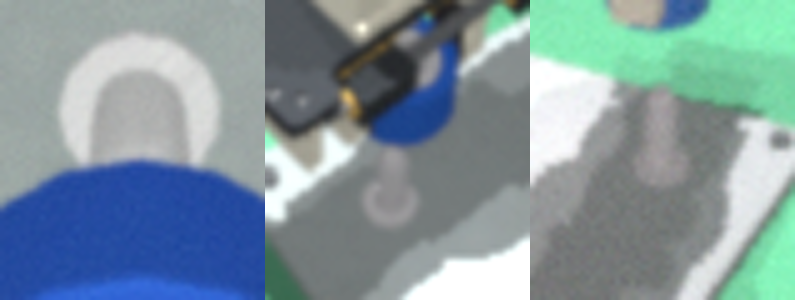

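In the zoomed wrist view the seat ring is centred at (252.8,187.3), with a width that matches 28 mm. Relative to the held roller, the spindle is about 2 mm towards -perp (wrist -2.3, side -3.5, scene +0.4). I'll shift by that and descend with force watching. The bore to taper capture range is ±6 mm.

>>> drive_tool(plan=[-0.15,-0.1,-1.5,0,0,0,4.5,-0.15,-0.1,-3,0,0,0,4.5,-0.15,-0.1,-4.3,0,0,0,4.5,-0.15,-0.1,-4.7,0,0,0,4.5,-0.15,-0.1,-4.7,0,0,0,4.5])

```text
time_s: 4.55
ee_pos: [0.5505, 0.0106, 0.0723]
tool_rot: [0.701, -3.06, 0.0]
force: [-0.1, -0.2, -1.3]
opening: 0.0501
```

>>> drive_tool(plan=[0,0,-0.2,0,0,0,4.5,0,0,-0.4,0,0,0,4.5,0,0,-0.6,0,0,0,4.5,0,0,-0.6,0,0,0,4.5])

```text
time_s: 4.88
ee_pos: [0.5513, 0.0117, 0.0677]
tool_rot: [-0.703, 3.061, 0.0]
force: [-0.6, -0.3, -1.4]
opening: 0.05
```

>>> drive_tool(plan=[0,0,-0.2,0,0,0,4.5,0,0,-0.4,0,0,0,4.5,0,0,-0.6,0,0,0,4.5,0,0,-0.6,0,0,0,4.5,0,0,-0.6,0,0,0,4.5])

```text
time_s: 5.3
ee_pos: [0.551, 0.0117, 0.0614]
tool_rot: [0.704, -3.061, 0.0]
force: [0.8, 0.1, -2.1]
opening: 0.0501
```

>>> drive_tool(plan=[0,0,-0.3,0,0,0,4.5,0,0,-0.6,0,0,0,4.5,0,0,-0.9,0,0,0,4.5,0,0,-1.2,0,0,0,4.5,0,0,-1.2,0,0,0,4.5])

```text
time_s: 5.72
ee_pos: [0.5507, 0.0116, 0.0487]
tool_rot: [0.703, -3.061, 0.0]
force: [-0.0, 0.4, -1.6]
opening: 0.0499
```

>>> drive_tool(plan=[0,0,-0.3,0,0,0,4.5,0,0,-0.6,0,0,0,4.5,0,0,-0.9,0,0,0,4.5,0,0,-1.2,0,0,0,4.5,0,0,-1.2,0,0,0,4.5])

```text
time_s: 6.13
ee_pos: [0.5507, 0.0116, 0.0368]
tool_rot: [0.703, -3.061, 0.0]
force: [0.4, -0.3, -0.9]
opening: 0.0499
```

>>> drive_tool(plan=[0,0,-0.3,0,0,0,4.5,0,0,-0.6,0,0,0,4.5,0,0,-0.8,0,0,0,4.5,0,0,-0.8,0,0,0,4.5])

```text
time_s: 6.47
ee_pos: [0.5509, 0.0117, 0.0291]
tool_rot: [0.703, -3.061, 0.0]
force: [-0.5, -0.2, -1.5]
opening: 0.0498
```

>>> drive_tool(plan=[0,0,-0.1,0,0,0,4.5,0,0,-0.2,0,0,0,4.5,0,0,-0.2,0,0,0,4.5])

```text
time_s: 6.72
ee_pos: [0.5512, 0.0118, 0.0275]
tool_rot: [-0.704, 3.062, 0.0]
force: [0.5, 0.9, -0.7]
opening: 0.0498
```

>>> drive_tool(plan=[0,0,0,0,0,0,8.7,0,0,0,0,0,0,8.7,0,0,0,0,0,0,8.7,0,0,0,0,0,0,8.7,0,0,0,0,0,0,8.7])

```text
time_s: 7.13
ee_pos: [0.5513, 0.0118, 0.0277]
tool_rot: [-0.704, 3.061, 0.0]
force: [-0.3, -1.1, -0.3]
opening: 0.0778
```

>>> drive_tool(plan=[0,0,1.5,0,0,0,8.7,0,0,4,0,0,0,8.7,0,0,7.5,0,0,0,8.7,0,0,11,0,0,0,8.7,0,0,13,0,0,0,8.7])

```text
time_s: 7.55
ee_pos: [0.5525, 0.0119, 0.1615]
tool_rot: [-0.704, 3.058, -0.001]
force: [-0.0, -0.4, 1.1]
opening: 0.0872
```

>>> drive_tool(plan=[2,2,1,0,0,0,6,4,4,1,0,0,0,6,4,4,1,0,0,0,6,4,4,1,0,0,0,6])

```text
time_s: 7.88
ee_pos: [0.5917, 0.0526, 0.1674]
tool_rot: [-0.705, 3.061, 0.0]
force: [0.4, -0.0, -0.6]
opening: 0.0657
```

```bash
python3 - <<'E'
from h import *
import pickle
s=ctrl.get_state(); print(s["time_s"],s["ee_pos"],s["tool_rot"],s["force"])
w=optics.read_camera("wrist"); c=optics.read_camera("scene"); d=optics.read_camera("side"); pickle.dump((w,c,d),open("v3.pkl","wb"))
for n,K in (("wrist",w),("scene",c),("side",d)):
    hsv=cv2.cvtColor(K["color"],cv2.COLOR_BGR2HSV); H,S,V=[hsv[...,i].astype(int) for i in range(3)]
    m=((H<8)|(H>172))&(S>150)&(V>60)
    num,lab,st,ce=cv2.connectedComponentsWithStats(m.astype(np.uint8))
    for i in range(1,num):
        if st[i,4]>30: print(n,"red",st[i],ce[i].round(1))
    print(" pred post top",proj(K,(.6165,.096,.096)).round(1),"roller top seated",proj(K,(.5515,.012,.052)).round(1), "tip",proj(K,(.5515,.012,.06)).round(1))
cr=lambda k,p:cv2.resize(k["color"][int(p[1])-37:int(p[1])+38,int(p[0])-50:int(p[0])+50],(400,300),interpolation=cv2.INTER_CUBIC)
P=(.58,.05,.05)
cv2.imwrite("pics/v3.png",np.vstack([np.hstack([cv2.resize(w["color"],(400,300)),cr(c,proj(c,P))]),np.hstack([cr(d,proj(d,P)),np.zeros((300,400,3),np.uint8)])]))
E
```

```text
7.8833 [0.59171038 0.05261612 0.16738991] [-7.04953688e-01  3.06144175e+00  2.30466190e-04] [ 0.38334128 -0.02098135 -0.60669035]
wrist red [273 212  24  44 732] [284.2 234.1]
 pred post top [289.2 250.6] roller top seated [232.  125.5] tip [231.4 126.4]
scene red [313 185   9  18 106] [316.7 193.2]
scene red [ 82 264  46  12 482] [104.2 269.5]
 pred post top [318.3 187.8] roller top seated [274.6 182.1] tip [274.7 180.4]
side red [304 152  26  13 175] [317.  157.8]
side red [204 209   7  23 109] [207.1 219.1]
 pred post top [206.3 208.4] roller top seated [251.1 219.1] tip [251.1 216.4]
```

View pics/v3.png

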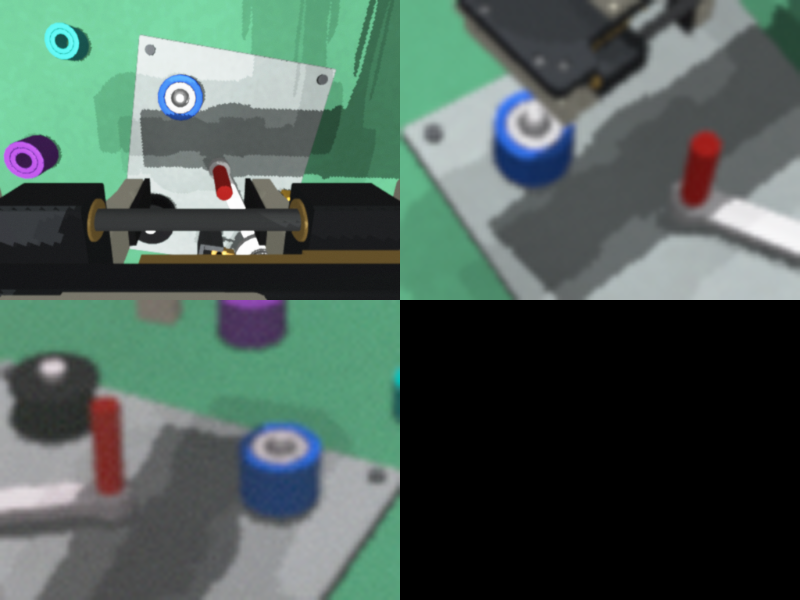

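The roller is on the spindle and flush in all views, with the tip showing through the bore and the base on the plate shoulder. The post top in the wrist view is at about (287,244), so the post is near (0.615, 0.095). I'll pinch it from above.

>>> drive_tool(plan=[2.3,3.3,-0.5,0,0,0,6,2.3,4.2,-3.5,0,0,0,6,2.3,4.2,-7,0,0,0,6,2.3,4.2,-10,0,0,0,6,2.3,4.2,-11,0,0,0,6])

```text
time_s: 8.45
ee_pos: [0.6108, 0.0924, 0.053]
tool_rot: [0.701, -3.055, 0.001]
force: [-1.3, -0.1, -1.2]
opening: 0.0601
```

>>> drive_tool(plan=[0,0,0,0,0,0,1.2,0,0,0,0,0,0,1.2,0,0,0,0,0,0,1.2,0,0,0,0,0,0,1.2,0,0,0,0,0,0,1.2], squeeze=30)

```text
time_s: 8.87
ee_pos: [0.6152, 0.094, 0.0595]
tool_rot: [-0.703, 3.059, 0.001]
force: [0.3, -0.2, -0.5]
opening: 0.0321
```

>>> drive_tool(plan=[0,0,0,0,0,0,1.2,0,0,0,0,0,0,1.2,0,0,0,0,0,0,1.2])

```text
time_s: 9.12
ee_pos: [0.6143, 0.0943, 0.0584]
tool_rot: [-0.703, 3.061, 0.001]
force: [-3.2, 3.0, 3.3]
opening: 0.0172
```

>>> drive_tool(plan=[0,0,0,0,0,0,1.2,-0.5,0.5,0,0,0,0,1.2,-1.0,0.95,0,0,0,0,1.2,-1.5,1.5,0,0,0,0,1.2,-1.97,2.0,0,0,0,0,1.2])

```text
time_s: 9.53
ee_pos: [0.5948, 0.1114, 0.0583]
tool_rot: [0.703, -3.062, 0.005]
force: [4.2, -12.9, 4.5]
opening: 0.0175
```

>>> drive_tool(plan=[-0.42,0.55,0,0,0,0,1.2,-0.82,1.12,0,0,0,0,1.2,-1.18,1.7,0,0,0,0,1.2,-1.53,2.33,0,0,0,0,1.2,-1.53,2.33,0,0,0,0,1.2])

```text
time_s: 9.95
ee_pos: [0.5774, 0.1342, 0.0581]
tool_rot: [0.701, -3.058, 0.005]
force: [-4.8, -11.8, 10.5]
opening: 0.0174
```

>>> drive_tool(plan=[-0.4,0.45,0,0,0,0,1.2,-0.6,0.95,0,0,0,0,1.2,-0.8,1.45,0,0,0,0,1.2,-0.95,1.8,0,0,0,0,1.2,-0.95,1.8,0,0,0,0,1.2])

```text
time_s: 10.37
ee_pos: [0.5681, 0.1517, 0.0579]
tool_rot: [0.702, -3.058, 0.006]
force: [-2.4, -14.5, 10.2]
opening: 0.0173
```

>>> drive_tool(plan=[-0.12,0.4,0,0,0,0,1.2,-0.2,0.75,0,0,0,0,1.2,-0.2,0.95,0,0,0,0,1.2,-0.2,0.95,0,0,0,0,1.2])

```text
time_s: 10.7
ee_pos: [0.5656, 0.1604, 0.0579]
tool_rot: [0.7, -3.057, 0.007]
force: [-4.1, -15.5, 11.5]
opening: 0.0174
```

```bash
python3 - <<'E'
from h import *
s=ctrl.get_state(); print(s["time_s"],s["ee_pos"],s["tool_rot"],s["force"])
w=optics.read_camera("wrist"); c=optics.read_camera("scene"); d=optics.read_camera("side")
for n,K in (("scene",c),("side",d)): 
  for t in (.5,.55,.6):
    a=np.radians(-129.6)-t; print(n,t,"post z40",proj(K,(.704+.14*np.cos(a),.203+.14*np.sin(a),.04)).round(1))
cr=lambda k,p:cv2.resize(k["color"][int(p[1])-37:int(p[1])+38,int(p[0])-50:int(p[0])+50],(400,300),interpolation=cv2.INTER_CUBIC)
P=(.60,.14,.04);print(proj(c,P),proj(d,P))
cv2.imwrite("pics/v4.png",np.vstack([np.hstack([cv2.resize(w["color"],(400,300)),cr(c,proj(c,P))]),np.hstack([cr(d,proj(d,P)),cr(d,proj(d,(.56,.03,.04)))])]))
E
```

```text
10.7 [0.5655678  0.16044405 0.05785727] [ 0.70042237 -3.05651973  0.00710082] [ -4.11316617 -15.505733    11.50363266]
scene 0.5 post z40 [331.5 180.3]
scene 0.55 post z40 [333.7 178.9]
scene 0.6 post z40 [336.  177.7]
side 0.5 post z40 [202.6 246.1]
side 0.55 post z40 [201.2 248. ]
side 0.6 post z40 [199.6 249.8]
[330.67134662 190.13117165] [198.48641195 239.02464348]
```

View pics/v4.png

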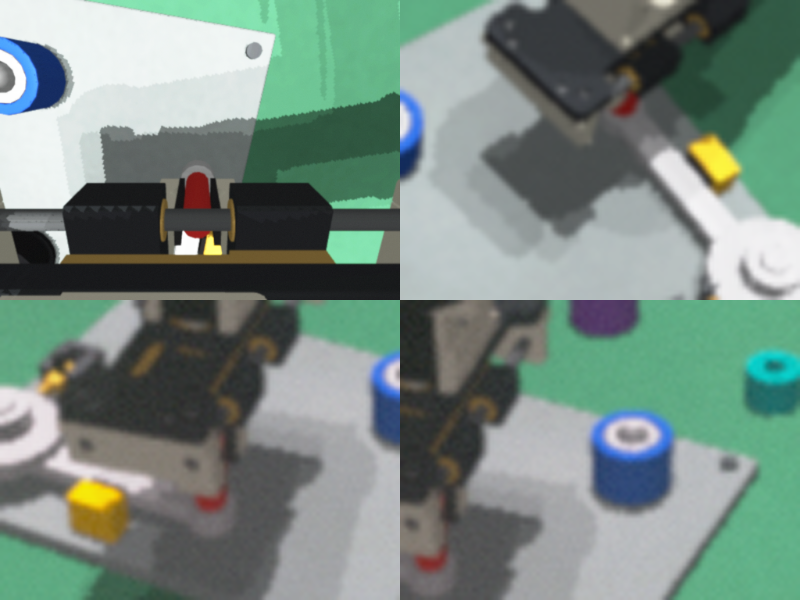

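The arm bar is next to the yellow stop and the post is still pinched. By the TCP position it stands at about 0.58. The roller is still fully down. I'll push slightly further to feel for the stop.

>>> drive_tool(plan=[-0.05,0.15,0,0,0,0,1.2,-0.08,0.3,0,0,0,0,1.2,-0.08,0.3,0,0,0,0,1.2,-0.08,0.3,0,0,0,0,1.2])

```text
time_s: 11.18
ee_pos: [0.565, 0.1623, 0.0578]
tool_rot: [0.7, -3.056, 0.009]
force: [-2.3, -20.4, 11.1]
opening: 0.0174
```

The force rose from 15.5 to 20.4 N for only 1.9 mm of travel, so the arm is at the stop. I'll check that it holds steady and hand in.

>>> drive_tool(plan=[0,0,0,0,0,0,1.2,0,0,0,0,0,0,1.2,0,0,0,0,0,0,1.2,0,0,0,0,0,0,1.2,0,0,0,0,0,0,1.2])

```text
time_s: 11.6
ee_pos: [0.565, 0.1623, 0.0579]
tool_rot: [0.7, -3.056, 0.009]
force: [-1.4, -20.8, 10.2]
opening: 0.0175
```

```bash
python3 -c "
from h import *
s=ctrl.get_state(); print(s['time_s'],s['ee_pos'],s['force'],s['opening'])
print(ticket.job_done())"
```

```text
11.6 [0.56500519 0.16227529 0.05786404] [ -1.37353827 -20.76031997  10.16044997] 0.017532022446586824
the job is handed in; nothing more can be done
None
```

The blue roller is down on the spindle and released, and the tensioner arm is held back at the yellow stop with the red post pinched in the gripper. I handed the job in at 11.6 s.

- **Roller:** I lowered it onto the spindle and met no resistance on the way down. After release, the wrist, scene and side views showed it sitting level on the seat with the spindle in its bore, and a later side view with the arm pushed back showed the same.
- **Tensioner arm:** By the tool position it is at about 0.59 rad. Over the last 2 mm the force rose from 15.5 to about 20.5 N, which fits contact with the stop. The position, force and opening stayed steady over the last 0.4 s. I did not identify the ratchet click separately.
- **Bystanders:** I did not touch the jar, weight or screwdriver, but I did not measure their positions again at the end.

**Disagreements:**
- The cameras differed by 2–6 mm on absolute positions. I placed the roller mainly by the wrist view, and it went on freely.
- A steady upward force of about 10 N showed while pulling the arm back. I left it, as it was well under the limits.

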